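Nest the sample cups and hand over the ball tray

ROBOT

A 6-joint arm with a two-finger parallel gripper is mounted at the origin on the work surface. World frame = base frame: x ahead of the robot, y to its left, z up, the work surface at z = 0. Lengths are in mm, angles in rad, forces in N, time in s.
With the tool pointing down it reaches from about 275 to 825 mm from the base axis. Payload 4.9 kg.
Tool frame: the origin (TCP) lies midway between the tips of the shut fingers; the grasp point (between the pads) lies 19 mm behind it (bot.hold_point_z is the distance from the TCP to the grasp point, in mm); x points along the fingers, y is the direction in which the jaws open and shut, and the axes are right-handed (so a half turn about x gives the same grasp; the last joint's range is limited). The gripper opens to 85 mm and grips with 20 to 120 N. Pads are 22 mm wide; open, the fingers measure 114 mm over their backs; the gripper's body (76 mm by 85 mm) begins 54 mm behind the grasp point. The pads swing forward as they close: fully open they stand 13 mm farther back than shut.
Start: joints at [1.005, 0.326, -0.193, 1.052, 0, 1.437], TCP at [230.175, 499.538, 231.281] pointing down, gripper open.
Joint ranges: [-2.65, 2.65], [-0.97, 1.79], [-1.3, 1.35], [-1.93, 2.1], [-1.47, 1.37], [-3.14, 3.14]. Speed limits (rad/s): [2.57, 2.57, 3.14, 3.14, 3.14, 3.14].

INTERFACE

Orientations are given as a unit quaternion [x, y, z, w].
In Python, from station import readout, vision, bot, models gives the robot as it stands. The module is installed in compiled form; this text tells all that it offers.
- The arm moves only by the tool carry_out, never from a script. Its argument "series" is a list of rows, each a list of 3 entries, a list of its own where there are three numbers: the shift along the world's x, y, z in cm, then the turn, a rotation vector about the world's x, y, z in degrees, then the closure in counts, from 0 (fully open) to 255 (shut). A call has 1 to 10 rows; each row shifts and turns the commanded pose from where the row before left it; what a row does not reach is not made up. A row lasts 1/12 s, in which the tool goes at most 41.7 mm and 7.16 degrees, less where a joint would pass 70% of its speed; a pose out of reach is approached as far as the arm can. A call is refused whole if a number of a shift passes 4.17 or a number of a turn 7.16, either way. A call with a gripper value outside its range is refused whole. The fingers move at their own pace and stop on an object; "newtons" is the grip in N (left out, the last holds). Time passes only in rows, so rows that do not move let the fingers close. It gives the time, the measured TCP pose, the force and the opening at its end, in the units of the state.
- readout.observe(): the state, without advancing time (a new reading comes with each control period).
- vision.snapshot(name): name is "scene" or "top"; returns a dict with "pixels" (480x640x3 uint8, blue, green, red), "range_z" (480x640 float32, mm along the optical axis (not along the pixel's ray), 0 where there is no reading), "camera_matrix" (3x3 intrinsics, pixels), "k1" (the pictures are not rectified: a ray, as slopes to the right and down, at radius r is drawn at 1 + k1 r^2 times it, then the intrinsics apply), "R" (3x3) and "t" (3): a world point X has camera coordinates R X + t. Camera axes: x right, y down, z forward; pixel columns grow to the right and rows downward; lengths in mm; the calibration is good to about 2 mm. A picture is of the moment at which its call begins.
- bot.sign_off(): hands the job in, once; it reports no verdict.
Trained networks look in a picture, given as the dict that the camera call returned (one of the last four; its "shot" number tells which), for a name from the list of things; names that differ only in an ending like _2 or _b are one class to them, and where a whole thing is asked for, a point or a joint stands for the part that bears it (a point fixed in the world has none). Each returns a list of dicts, best first, with "score" (0 to 1); they miss things now and then, are a little off and sometimes report something else, mostly with a low value. They report only what shows in the picture. A call takes as long as a camera call. They do not tell look-alikes from the thing itself.
- models.masks_of(picture, thing): "pixels" (480x640 bool, what is visible of it) and "bbox" ([centre column, centre row, width, height] in pixels, round what is visible of it).
The state is a dict: "t": time; "joint_pos": joint angles; "joint_vel": joint speeds; "effort": joint torques, N m; "ee_pos": TCP position; "tcp_rot": TCP orientation; "wrist_force": force on the tool from outside, world axes, zero at the start; "torque": the same for the moment, N m; "gripper_width": finger opening in mm.
Only numpy, scipy, OpenCV 4.12 (cv2) and the standard library are available. Lean on these libraries where they do the work, as an engineer would, in place of code of your own. Each camera call takes 0.05 s, during which the arm holds its last target.

TASK

Pack up the milling kit: set the blue beaker down inside the green dish that stands in the white tray, and the narrow orange cup inside the beaker (put them in, don't drop them), while the tray is still on the bench. Then pick the tray up by its black grip bar, carry it over to the round blue mat without letting the steel ball roll out of its shallow pocket, and finish still holding it there, level and still, with its underside about 15 cm above the middle of the mat. Keep the tray and ball level all the way and leave everything else on the bench where it is.

Things in the scene. Friction and masses are not known exactly. Their poses are not given: they have to be found in the camera images.
- tray: Loose white carrying tray, 250 x 130 mm (its own x by y), floor 4 mm thick, outer walls 14 mm high, about 0.35 kg empty. Origin: centre of the underside; z up. The handle stands across its middle (x = 0). The green dish stands at x = +75 mm inside a low locating ring (5 mm high, 44 mm outer radius); the ball pocket is at x = -80 mm. With ball and nested cups aboard the tray balances nearly under the bar and weighs about 0.6 kg.
- tray_bar (a point): Centre of the tray's black grip bar: flat-sided bar 16 mm thick (along the tray's x) and 22 mm high, running 118 mm along the tray's y, its centre 123 mm above the tray's underside and its top at 134 mm; carried on two aluminium posts at y = +-55 mm. Pinch it from above at its middle, jaws closing along the tray's x. Its axes are the tray's axes.
- pocket (a point): Where the ball's centre is when it lies in the middle of its pocket: 80 mm from the tray's middle towards -x of the tray, 19 mm above the underside. The pocket is a flat black round spot of 20 mm radius with a rim only 2.5 mm high, so the ball rolls about in it and runs out over the rim if the tray tips about 30 degrees or is jerked.
- ball_center (a point): Centre of the loose polished steel ball, 30 mm diameter, 0.11 kg, lying in the pocket.
- dish_mid (a point): Largest of the three cups: green round dish, 78 mm outer diameter, 26 mm high, wall 3 mm, floor 4 mm thick, standing loose in the tray at the +x end (underside 4 mm above the tray's underside). The point is on its axis, half-way up (13 mm above its underside); z up.
- beaker_mid (a point): Middle cup: blue straight beaker, 56 mm outer diameter, 50 mm high, wall 3 mm, floor 4 mm, 0.04 kg, standing on the bench, open top. The point is on its axis, half-way up (25 mm above its underside). Set inside the dish its top 28 mm stand above the dish's rim, so hold it by its upper half. Seated in the dish, this point is 16 mm above the dish's point.
- thimble_mid (a point): Smallest cup: narrow orange cup, 40 mm outer diameter, 74 mm high, wall 3 mm, floor 4 mm, 0.03 kg, standing on the bench, open top. The point is on its axis, half-way up (37 mm above its underside). Set inside the beaker its top 28 mm stand above the beaker's rim, so hold it by its upper part. Seated in the beaker, this point is 16 mm above the beaker's point.
- mat: Round blue hand-over mat with a thin white ring, 160 mm diameter, flat on the bench (under 2 mm thick). Origin: its centre at bench height.
- timer: Bystander: lime-green lab timer lying flat, 70 x 75 x 22 mm; origin at the centre of the underside.
- vial: Bystander: small blue-capped clear jar, 44 mm diameter, 85 mm high; origin at the centre of the underside.
- tipbox: Bystander: blue pipette-tip box with clear lid, 85 x 120 x 67 mm; origin at the centre of the underside.
Not all that is in view belongs to the job. Of the things that look like the part that bears thimble_mid, take the one that is nearest to the robot's base at the start. What is shaped like the part that bears dish_mid but yellow is not meant.

How it is judged (in metres and radians):
On the way:
1. with the tray on the bench, the beaker sits down inside the dish and the orange cup down inside the beaker, both let go (horizontal distance between beaker_mid and dish_mid below 0.012 m and z of beaker_mid in the frame of dish_mid between 0.01 and 0.02 m and horizontal distance between thimble_mid and beaker_mid below 0.009 m and z of thimble_mid in the frame of beaker_mid between 0.01 and 0.021 m and height (world z) of tray below 0.01 m and contact force between each of beaker, thimble and the fingers below 0.1 N), for 0.2 s.
At the end, for the whole second after the job is handed in: Held still by the fingers: underside 115-190 mm above the bench, middle within 40 mm of the mat's centre, tilt under 0.12 rad; ball within 18 mm of the pocket point; dish within 10 mm of its seat, beaker seated in the dish, orange cup seated in the beaker (horizontal distance between beaker_mid and dish_mid below 0.012 m and z of beaker_mid in the frame of dish_mid between 0.01 and 0.02 m and horizontal distance between thimble_mid and beaker_mid below 0.009 m and z of thimble_mid in the frame of beaker_mid between 0.01 and 0.021 m and y of dish_mid in the frame of tray between -0.01 and 0.01 m and x of dish_mid in the frame of tray between 0.065 and 0.085 m and z of dish_mid in the frame of tray below 0.022 m and distance between ball_center and pocket below 0.018 m and height (world z) of tray between 0.115 and 0.19 m and angle between tray's own z axis and vertical below 0.12 rad and horizontal distance between tray and mat below 0.04 m and linear speed of tray below 0.03 m/s and angular speed of tray below 0.15 rad/s and contact force between the fingers and tray above 1 N); the arm keeps its last pose, push and grip.
It fails at once if the ball left its pocket (distance between ball_center and pocket above 0.02 m).
It fails at once if the tray was tipped by more than 0.4 rad (angle between tray's own z axis and vertical above 0.4 rad).
It fails at once if a cup was dropped (falling free faster than 0.7 m/s) ((linear speed of beaker above 0.7 m/s and contact force between anything else and beaker below 0.01 N) or (linear speed of thimble above 0.7 m/s and contact force between anything else and thimble below 0.01 N)).
It fails at once if a bystander (timer, small jar, tip box) was moved by more than 30 mm (distance of any of timer, vial, tipbox from where it was at the start of the episode above 0.03 m).
It also fails if it takes over 72 s, if anything falls off the work surface, if the arm or the gripper's body presses on something with over 40 N, if the wrist force passes 120 N, or if a joint passes its speed limit or range.

## Working session

There is one attempt and no reset: what is moved stays moved. The work goes in short steps, Python scripts to look and compute and a tool call to move; the robot and the scene stay as the last step left them, time stands still between calls to the robot, and variables do not carry over. Pictures are saved under pics/ and viewed, and the job is handed in when it is done.

Besides the shell and the picture viewer there is one more tool, called after "Emit:" by a JSON object that holds its "fn" and its "kwargs", one argument or row to a line. carry_out: Moves the arm, as the interface text tells. Its arguments: {"type":"object","properties":{"series":{"type":"array"},"newtons":{"type":"number"}},"required":["series"]}

```bash
mkdir -p pics; cat > h.py <<'E'
import numpy as np, cv2
from station import readout, vision, bot, models
def px2w(p,u,v,z=None):
    K=p["camera_matrix"];k=p["k1"]
    d=np.array([(u-K[0,2])/K[0,0],(v-K[1,2])/K[1,1]])
    s=d.copy()
    for _ in range(30): s=d/(1+k*(s@s))
    ray=np.array([s[0],s[1],1.])
    R=np.array(p["R"]);t=np.array(p["t"])
    if z is None:
        c=ray*p["range_z"][int(v),int(u)]
        return R.T@(c-t)
    o=-R.T@t; dw=R.T@ray
    return o+dw*(z-o[2])/dw[2]
def cloud(p,mask=None):
    K=p["camera_matrix"];k=p["k1"]
    vv,uu=np.mgrid[0:480,0:640]
    if mask is None: mask=np.ones((480,640),bool)
    mask=mask&(p["range_z"]>0)
    u=uu[mask];v=vv[mask]
    d=np.stack([(u-K[0,2])/K[0,0],(v-K[1,2])/K[1,1]],1);s=d.copy()
    for _ in range(30): s=d/(1+k*(s**2).sum(1,keepdims=True))
    c=np.c_[s,np.ones(len(s))]*p["range_z"][mask][:,None]
    return (c-np.array(p["t"]))@np.array(p["R"]), np.c_[u,v]
E
python3 - <<'E'
from h import *
import pickle
for n in ["scene","top"]:
    p=vision.snapshot(n); cv2.imwrite(f"pics/{n}0.png",p["pixels"])
    print(n,p["camera_matrix"],p["k1"],p["R"],p["t"])
    for th in ["tray","tray_bar","ball_center","dish_mid","beaker_mid","thimble_mid","mat","timer","vial","tipbox"]:
        for m in models.masks_of(p,th):
            c,_=cloud(p,m["pixels"]); 
            print(n,th,round(m["score"],2),np.round(m["bbox"]),m["pixels"].sum(),np.round(np.median(c,0)),np.round(np.percentile(c,2,axis=0)),np.round(np.percentile(c,98,axis=0)))
s=readout.observe();print(s)
E
```

```text
scene [[559.57154341   0.         317.31168049]
 [  0.         559.57154341 243.28888682]
 [  0.           0.           1.        ]] 0.008198956636479966 [[-0.32464313  0.94574429 -0.01321245]
 [ 0.56293355  0.18197346 -0.80622049]
 [-0.76007411 -0.26917168 -0.59146763]] [ 232.68348811 -187.1176191  1849.05212061]
scene tray 0.56 [342. 298.  79.  83.] 3578 [584.  25.   5.] [459. -41.  -1.] [706.  89. 134.]
scene tray_bar 0.67 [342. 295.  75.  91.] 3551 [584.  25.   5.] [458. -42.  -1.] [706.  89. 134.]
scene tray_bar 0.65 [336. 318.  32.  32.] 807 [649.  25.  12.] [617.  -9.   4.] [694.  63.  31.]
scene ball_center 0.5 [355. 275.  12.  12.] 103 [510.  28.  24.] [496.  13.   2.] [517.  39.  33.]
scene dish_mid 0.97 [338. 318.  34.  31.] 815 [648.  25.  12.] [617.  -9.   4.] [694.  63.  31.]
scene dish_mid 0.7 [403. 319.  34.  30.] 809 [600. 179.   8.] [569. 145.   0.] [646. 215.  27.]
scene dish_mid 0.68 [294. 277.  30.  27.] 665 [ 552. -126.    8.] [ 518. -160.   -0.] [595. -87.  26.]
scene thimble_mid 0.88 [257. 232.  16.  27.] 371 [ 438. -273.   46.] [ 383. -296.    1.] [ 447. -258
[... 2683 characters left out ...]
] [246. 187.   8.] [328. 303.  71.]
{'t': 1.1, 'joint_pos': array([ 1.00476647e+00,  3.26185949e-01, -1.92590151e-01,  1.05201765e+00,
        1.27432437e-05,  1.43663873e+00]), 'joint_vel': array([ 0.00138947,  0.00140086,  0.00256319, -0.00015286,  0.00057326,
       -0.00044891]), 'effort': array([ 6.28782218e-04, -4.43338859e+01,  2.62758869e+01,  1.08359749e-03,
       -2.65394083e-04, -7.85628799e-06]), 'ee_pos': array([230.18832318, 499.53123071, 231.2922405 ]), 'tcp_rot': array([ 0.15150845,  0.69068903, -0.15150365,  0.69068119]), 'wrist_force': array([ 0.51471218, -0.14502136,  0.39878652]), 'torque': array([-0.0297631 , -0.00679968,  0.05393033]), 'gripper_width': 85.413161556675}
```

View images.

```bash
python3 -c "
import cv2
a=cv2.imread('pics/top0.png')
cv2.imwrite('pics/top0c.png',cv2.resize(a[130:360,130:530],None,fx=2,fy=2,interpolation=cv2.INTER_CUBIC))
a=cv2.imread('pics/scene0.png')
cv2.imwrite('pics/scene0c.png',cv2.resize(a[180:380,150:550],None,fx=2,fy=2,interpolation=cv2.INTER_CUBIC))
"
```

```text
(no output)
```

View pics/top0c.png

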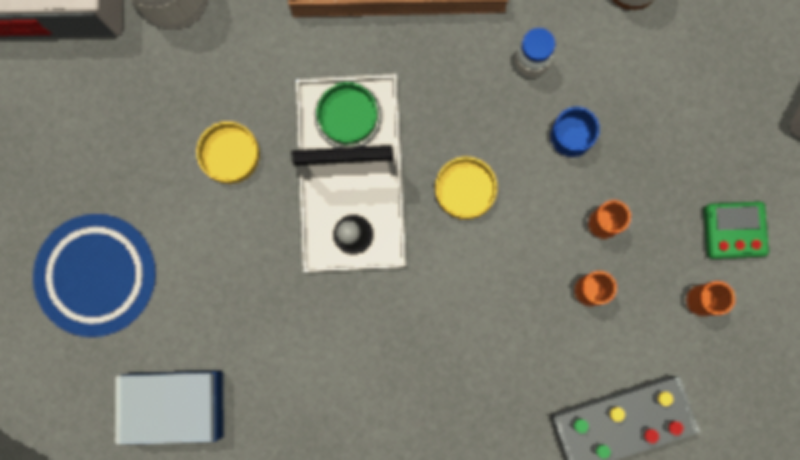

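View pics/scene0c.png

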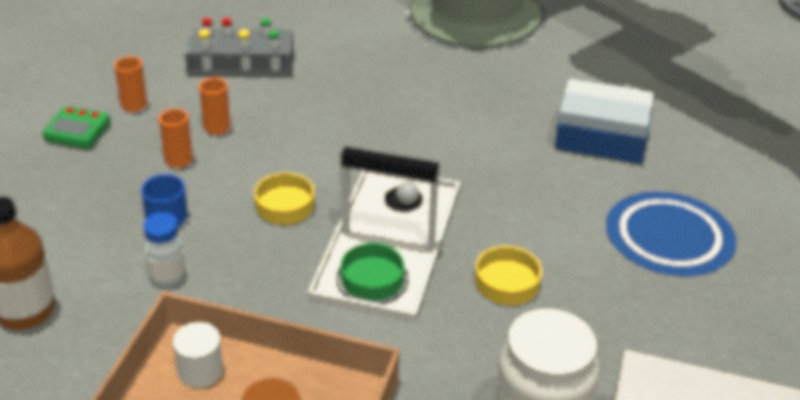

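```bash
cat > m.py <<'E'
from h import *
from scipy.optimize import least_squares
def fitc(P,r):
    f=lambda c: np.hypot(P[:,0]-c[0],P[:,1]-c[1])-r
    q=least_squares(f,P[:,:2].mean(0),loss="soft_l1",f_scale=1.5)
    return q.x, np.median(np.abs(f(q.x)))
def rim(p,c,rad,zt,ro,th=3):
    # points near rim height around c
    P,uv=cloud(p); s=(np.hypot(P[:,0]-c[0],P[:,1]-c[1])<ro+14)&(abs(P[:,2]-zt)<th)
    Q=P[s]
    return fitc(Q,ro-1.5),len(Q),np.round(Q[:,2].mean(),1)
E
python3 - <<'E'
from m import *
from scipy.spatial.transform import Rotation as Ro
for n in ["scene","top"]:
    p=vision.snapshot(n)
    for nm,c,zt,ro in [("beaker",(623,-258),50,28),("thA",(425,-275),74,20),("thB",(512,-296),74,20),("thC",(411,-415),74,20),("dish",(656,28),30,39)]:
        a=rim(p,c,0,zt,ro); print(n,nm,np.round(a[0][0],1),round(a[0][1],2),a[1:])
    P,uv=cloud(p); 
    s=(abs(P[:,0]-580)<60)&(abs(P[:,1]-28)<90)&(abs(P[:,2]-132)<5)
    Q=P[s]; r=cv2.minAreaRect(Q[:,:2].astype(np.float32)); print("bar",r,Q.mean(0),len(Q))
    s=(abs(P[:,0]-580)<160)&(abs(P[:,1]-28)<90)&(P[:,2]>9)&(P[:,2]<17)
    Q=P[s]; r=cv2.minAreaRect(Q[:,:2].astype(np.float32)); print("tray",r,len(Q))
    m=models.masks_of(p,"mat")[0]["pixels"];Q,_=cloud(p,m);print("mat",cv2.minEnclosingCircle(Q[:,:2].astype(np.float32)),Q.mean(0), (Q.min(0)+Q.max(0))/2)
    s=(np.hypot(P[:,0]-500,P[:,1]-28)<30)&(P[:,2]>27)&(P[:,2]<40); print("ball top",P[s].mean(0),s.sum())
s=readout.observe(); print(Ro.from_quat(s["tcp_rot"]).as_matrix().round(3),s["t"])
E
```

```text
scene beaker [ 624.5 -261. ] 1.16 (74, np.float64(49.4))
scene thA [ 426.2 -277.8] 1.31 (33, np.float64(73.7))
scene thB [ 511.1 -298.8] 1.58 (42, np.float64(73.3))
scene thC [ 411.1 -417.3] 1.34 (35, np.float64(73.1))
scene dish [655.6  26.3] 0.97 (110, np.float64(29.1))
bar ((580.3431396484375, 23.121723175048828), (24.43734359741211, 117.33631896972656), 0.9354338645935059) [582.56002082  25.62694222 132.22657763] 289
tray ((582.0731201171875, 23.399429321289062), (256.72991943359375, 131.08453369140625), 2.049375534057617) 641
mat ((451.8678894042969, 351.646728515625), 82.78102111816406) [456.20182475 355.71930941   1.00368579] [453.1362163  354.96563932   0.93763817]
ball top [505.60874507  26.64627453  30.83333365] 45
top beaker [ 623.5 -259.2] 1.02 (74, np.float64(49.6))
top thA [ 424.8 -276.8] 0.53 (49, np.float64(73.6))
top thB [ 509.7 -296.4] 0.77 (51, np.float64(73.6))
top thC [ 410.8 -415.1] 0.65 (56, np.float64(73.2))
top dish [654.8  28.4] 0.73 (89, np.float64(29.5))
bar ((580.0892333984375, 24.630084991455078), (17.059524536132812, 116.2303237915039), 1.9880123138427734) [579.36110025  24.87610606 133.12771645] 340
tray ((580.343994140625, 25.489978790283203), (250.8245086669922, 130.01705932617188), 2.1094698905944824) 763
mat ((453.04412841796875, 358.4691467285156), 82.08428192138672) [452.35104701 357.62798742   1.13205838] [452.95295998 357.70279762   0.88594417]
ball top [501.31896892  27.39883801  31.07806515] 73
[[-0.     0.419  0.908]
 [ 0.     0.908 -0.419]
 [-1.    -0.    -0.   ]] 1.3
```

```bash
python3 -c "
import cv2
a=cv2.imread('pics/top0.png')[180:320,390:530]
a=cv2.resize(a,None,fx=4,fy=4,interpolation=cv2.INTER_CUBIC)
cv2.circle(a,((427-390)*4,(276-180)*4),50,(255,255,255),2)
cv2.imwrite('pics/crop1.png',a)"
```

```text
(no output)
```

View pics/crop1.png

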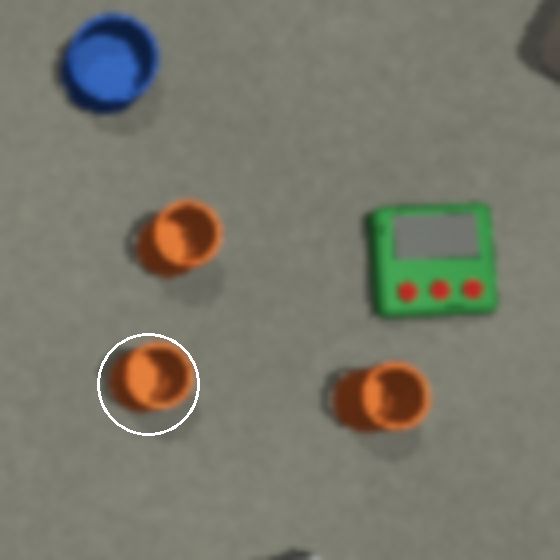

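Emit:
{"fn": "carry_out", "kwargs": {
  "series": [
    [[2,-4,0],[0,0,5.4],0],
    [[2,-4,0],[0,0,5.4],0],
    [[2,-4,0],[0,0,5.4],0],
    [[2,-4,0],[0,0,5.3],0],
    [[2,-4,0],[0,0,5.3],0],
    [[2,-4,0],[0,0,0],0],
    [[2,-4,0],[0,0,0],0],
    [[2,-4,0],[0,0,0],0],
    [[2,-4,0],[0,0,0],0],
    [[2,-4,0],[0,0,0],0]
  ],
  "newtons": 20
}}

```text
t: 2.13
ee_pos: [417.1, 124.9, 231.6]
tcp_rot: [-0.013, 0.707, 0.013, 0.707]
wrist_force: [1.7, 0.6, -0.6]
gripper_width: 85.4
```

Three orange cups, top-view pixels: A (427,276), B (435,240) and C (483,280). They lie 507, 590 and 585 mm from the base, so A (circled) is the one meant. The blue beaker is at (418,197), clear of its neighbours.

Emit:
{"fn": "carry_out", "kwargs": {
  "series": [
    [[1.94,-3.6,0],[0,0,0],0],
    [[1.94,-3.6,0],[0,0,0],0],
    [[1.94,-3.6,0],[0,0,0],0],
    [[1.94,-3.6,0],[0,0,0],0],
    [[1.94,-3.6,0],[0,0,0],0],
    [[1.94,-3.6,0],[0,0,0],0],
    [[1.94,-3.6,-2],[0,0,0],0],
    [[1.94,-3.6,-3],[0,0,0],0],
    [[1.94,-3.6,-4],[0,0,0],0],
    [[1.94,-3.6,-4],[0,0,0],0]
  ]
}}

```text
t: 2.97
ee_pos: [595.9, -206.2, 129.3]
tcp_rot: [-0.013, 0.706, 0.012, 0.708]
wrist_force: [0.4, -0.2, 0.3]
gripper_width: 85.3
```

Emit:
{"fn": "carry_out", "kwargs": {
  "series": [
    [[0,0,0],[0,0,0],0],
    [[0,0,0],[0,0,0],0]
  ]
}}

```text
t: 3.13
ee_pos: [593.3, -204.7, 126.8]
tcp_rot: [-0.011, 0.709, 0.013, 0.705]
wrist_force: [-0.3, 0.2, 0.2]
gripper_width: 85.3
```

Emit:
{"fn": "carry_out", "kwargs": {
  "series": [
    [[1.0,-1.85,-0.8],[0,0,0],0],
    [[1.05,-1.85,-1],[0,0,0],0],
    [[1.0,-1.83,-1],[0,0,0],0],
    [[0,0,0],[0,0,0],0],
    [[0,0,0],[0,0,0],0],
    [[0,0,0],[0,0,0],0]
  ]
}}

```text
t: 3.63
ee_pos: [625.5, -258.3, 103.7]
tcp_rot: [-0.013, 0.707, 0.013, 0.707]
wrist_force: [-0.6, 0.1, -0.2]
gripper_width: 85.3
```

```bash
cat > st.py <<'E'
from h import *
from scipy.spatial.transform import Rotation as Ro
s=readout.observe(); M=Ro.from_quat(s["tcp_rot"]).as_matrix()
print(round(s["t"],2),s["ee_pos"].round(1),"w",round(s["gripper_width"],1),"x",M[:,0].round(4),"jaw",M[:,1].round(4),"F",np.round(s["wrist_force"],1),"q",s["joint_pos"].round(2))
E
python3 st.py; python3 - <<'E'
from m import *
p=vision.snapshot("scene"); cv2.imwrite("pics/s1.png",cv2.resize(p["pixels"][200:360,200:400],None,fx=3,fy=3))
E
```

```text
3.63 [ 625.5 -258.3  103.7] w 85.3 x [ 1.1e-03 -2.0e-04 -1.0e+00] jaw [-3.700e-02  9.993e-01 -2.000e-04] F [-0.6  0.1 -0.2] q [-0.5   0.65  0.01  0.92  0.   -0.54]
```

View pics/s1.png

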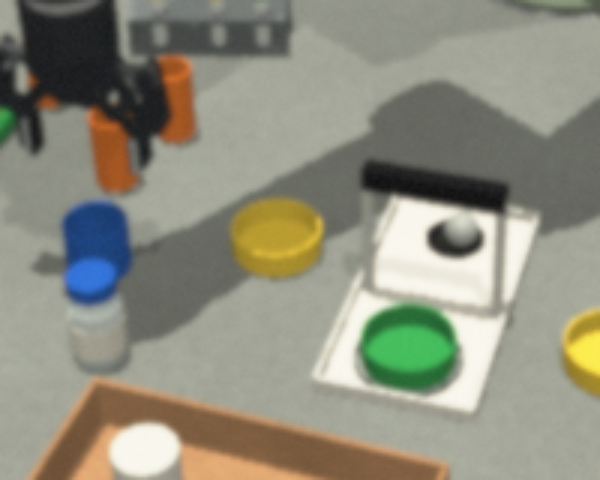

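The fingers straddle the beaker (crop pixels about (97,215)) from above. I'll descend and grip.

Emit:
{"fn": "carry_out", "kwargs": {
  "series": [
    [[-0.1,-0.15,-2],[0,0,0],0],
    [[0,0,-2],[0,0,0],0],
    [[0,0,-2],[0,0,0],0],
    [[0,0,-1.4],[0,0,0],0],
    [[0,0,-0.6],[0,0,0],0],
    [[0,0,0],[0,0,0],0],
    [[0,0,0],[0,0,0],40],
    [[0,0,0],[0,0,0],80],
    [[0,0,0],[0,0,0],120],
    [[0,0,0],[0,0,0],160]
  ],
  "newtons": 20
}}

```text
t: 4.52
ee_pos: [625.5, -261.2, 24.0]
tcp_rot: [-0.013, 0.706, 0.012, 0.708]
wrist_force: [0.1, 0.7, 6.0]
gripper_width: 55.6
```

Emit:
{"fn": "carry_out", "kwargs": {
  "series": [
    [[0,0,0],[0,0,0],200],
    [[0,0,0],[0,0,0],200],
    [[0,0,0],[0,0,0],200],
    [[0,0,0],[0,0,0],200]
  ]
}}

```text
t: 4.85
ee_pos: [625.5, -261.2, 24.0]
tcp_rot: [-0.013, 0.706, 0.012, 0.708]
wrist_force: [0.0, 0.9, 7.3]
gripper_width: 55.8
```

```bash
python3 st.py; python3 - <<'E'
from m import *
p=vision.snapshot("scene"); cv2.imwrite("pics/s2.png",cv2.resize(p["pixels"][200:360,200:400],None,fx=3,fy=3))
E
```

```text
4.85 [ 625.5 -261.2   24. ] w 55.8 x [ 2.6e-03 -8.0e-04 -1.0e+00] jaw [-3.610e-02  9.993e-01 -9.000e-04] F [0.  0.9 7.3] q [-0.5   0.74 -0.06  0.77  0.   -0.54]
```

View pics/s2.png

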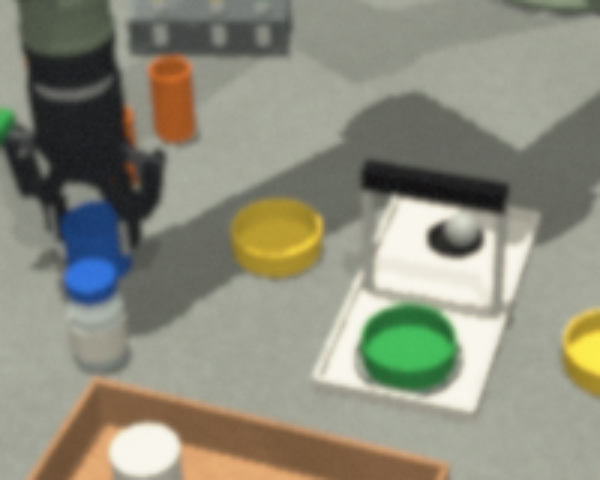

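Emit:
{"fn": "carry_out", "kwargs": {
  "series": [
    [[0,0,0.5],[0,0,0],200],
    [[0,0,1],[0,0,0],200],
    [[0,0,2],[0,0,0],200],
    [[0,0,3],[0,0,0],200],
    [[0,0,3],[0,0,0],200],
    [[0,0,3],[0,0,0],200],
    [[0,1,2],[0,0,0],200],
    [[0.1,2,0.5],[0,0,0],200],
    [[0.2,2.5,0],[0,0,0],200],
    [[0.3,2.5,0],[0,0,0],200]
  ]
}}

```text
t: 5.73
ee_pos: [630.7, -181.0, 174.1]
tcp_rot: [-0.013, 0.706, 0.012, 0.708]
wrist_force: [0.4, 0.2, -0.7]
gripper_width: 55.6
```

Emit:
{"fn": "carry_out", "kwargs": {
  "series": [
    [[0.4,3,0],[0,0,0],200],
    [[0.4,3,0],[0,0,0],200],
    [[0.4,3,0],[0,0,0],200],
    [[0.4,3,0],[0,0,0],200],
    [[0.4,3,0],[0,0,0],200],
    [[0.3,2.5,0],[0,0,0],200],
    [[0,1.7,0],[0,0,0],200],
    [[0,0.5,0],[0,0,0],200],
    [[0,0,0],[0,0,0],200],
    [[0,0,0],[0,0,0],200]
  ]
}}

```text
t: 6.57
ee_pos: [653.4, 15.4, 172.5]
tcp_rot: [-0.013, 0.707, 0.012, 0.707]
wrist_force: [-0.1, -0.5, -0.4]
gripper_width: 55.9
```

```bash
python3 st.py; python3 - <<'E'
from m import *
for n in ["scene","top"]:
    p=vision.snapshot(n); 
    if n=="scene":cv2.imwrite("pics/s3.png",cv2.resize(p["pixels"][180:360,240:440],None,fx=3,fy=3))
    for m in models.masks_of(p,"beaker_mid"):
        c,_=cloud(p,m["pixels"]); print(n,m["score"],m["pixels"].sum(),np.percentile(c,[5,50,95],axis=0).round(0))
E
```

```text
6.57 [653.4  15.4 172.5] w 55.9 x [ 4.e-04 -8.e-04 -1.e+00] jaw [-3.580e-02  9.994e-01 -8.000e-04] F [-0.1 -0.5 -0.4] q [-0.09  0.56  0.02  1.03 -0.   -0.12]
scene 0.86 667 [[625.  -8. 155.]
 [668.  15. 179.]
 [680.  39. 197.]]
top 0.57 184 [[624. -10. 150.]
 [640.   5. 159.]
 [659.  17. 198.]]
top 0.18 2503 [[462. -37.  -0.]
 [547.  -6.   5.]
 [673.  44. 133.]]
```

View pics/s3.png

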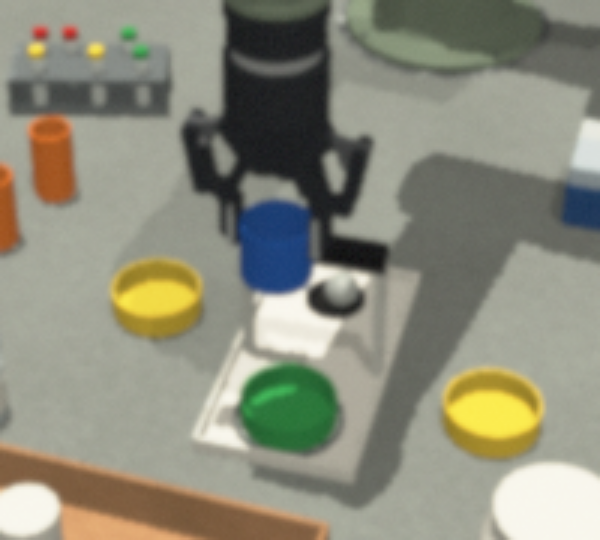

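The beaker is held upright, with its axis at about (652,15), near the dish rim at crop pixels (290,405). I'll centre it and lower it.

Emit:
{"fn": "carry_out", "kwargs": {
  "series": [
    [[0.2,1.2,0],[0,0,0],200],
    [[0,0,-1],[0,0,0],200],
    [[0,0,-2],[0,0,0],200],
    [[0,0,-3],[0,0,0],200],
    [[0,0,-2.5],[0,0,0],200],
    [[0,0,-1.5],[0,0,0],200],
    [[0,0,-0.7],[0,0,0],200],
    [[0,0,-0.3],[0,0,0],200],
    [[0,0,0],[0,0,0],200]
  ]
}}

```text
t: 7.52
ee_pos: [655.2, 28.2, 61.5]
tcp_rot: [-0.013, 0.707, 0.013, 0.707]
wrist_force: [-0.1, 1.1, -0.4]
gripper_width: 55.7
```

```bash
python3 st.py; python3 - <<'E'
from m import *
p=vision.snapshot("scene"); 
cv2.imwrite("pics/s4.png",cv2.resize(p["pixels"][200:380,240:440],None,fx=3,fy=3))
E
```

```text
7.52 [655.2  28.2  61.5] w 55.7 x [-8.e-04  1.e-04 -1.e+00] jaw [-3.610e-02  9.993e-01  1.000e-04] F [-0.1  1.1 -0.4] q [-0.07  0.66 -0.1   0.81 -0.   -0.11]
```

View pics/s4.png

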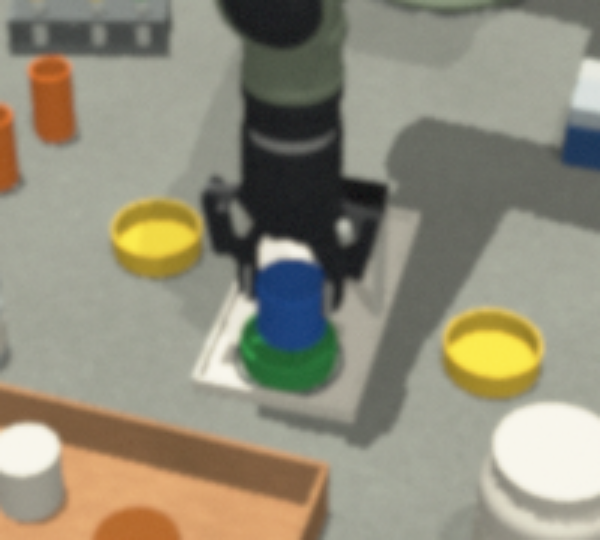

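The beaker (crop (292,305)) is centred over the dish (290,348). I'll seat it and let go.

Emit:
{"fn": "carry_out", "kwargs": {
  "series": [
    [[0,0,-1],[0,0,0],200],
    [[0,0,-1],[0,0,0],200],
    [[0,0,-0.5],[0,0,0],200],
    [[0,0,-0.2],[0,0,0],200],
    [[0,0,-0.15],[0,0,0],200],
    [[0,0,0],[0,0,0],200],
    [[0,0,0],[0,0,0],200]
  ]
}}

```text
t: 8.15
ee_pos: [655.5, 28.1, 33.7]
tcp_rot: [-0.013, 0.707, 0.013, 0.707]
wrist_force: [-0.0, -0.5, 0.8]
gripper_width: 55.6
```

Emit:
{"fn": "carry_out", "kwargs": {
  "series": [
    [[0,0,-0.1],[0,0,0],200],
    [[0,0,-0.1],[0,0,0],200],
    [[0,0,0],[0,0,0],200]
  ]
}}

```text
t: 8.4
ee_pos: [655.7, 28.0, 32.1]
tcp_rot: [-0.013, 0.707, 0.013, 0.707]
wrist_force: [-1.1, -0.2, 2.4]
gripper_width: 55.7
```

Emit:
{"fn": "carry_out", "kwargs": {
  "series": [
    [[0,0,0],[0,0,0],80],
    [[0,0,0],[0,0,0],40],
    [[0,0,0],[0,0,0],0],
    [[0,0,0],[0,0,0],0],
    [[0,0,0.5],[0,0,0],0],
    [[0,0,1],[0,0,0],0],
    [[0,0,2],[0,0,0],0],
    [[0,0,3],[0,0,0],0],
    [[0,0,4],[0,0,0],0],
    [[0,0,4],[0,0,0],0]
  ]
}}

```text
t: 9.23
ee_pos: [654.6, 28.1, 178.3]
tcp_rot: [-0.013, 0.707, 0.013, 0.707]
wrist_force: [1.1, 0.0, -0.6]
gripper_width: 85.5
```

Emit:
{"fn": "carry_out", "kwargs": {
  "series": [
    [[-2,-3,1],[0,0,0],0],
    [[-2.4,-3,0],[0,0,0],0],
    [[-2.4,-3,0],[0,0,0],0],
    [[-2.4,-3,0],[0,0,0],0],
    [[-2.4,-3,0],[0,0,0],0],
    [[-2.4,-3,0],[0,0,0],0],
    [[-2.4,-3,0],[0,0,0],0],
    [[-2.4,-3,0],[0,0,0],0],
    [[-2.4,-3,0],[0,0,0],0],
    [[-2.2,-3,0],[0,0,0],0]
  ]
}}

```text
t: 10.07
ee_pos: [420.0, -273.2, 187.8]
tcp_rot: [-0.013, 0.707, 0.012, 0.707]
wrist_force: [-0.3, -0.3, 0.5]
gripper_width: 85.7
```

```bash
python3 st.py; python3 - <<'E'
from m import *
for n in ["scene","top"]:
    p=vision.snapshot(n) 
    cv2.imwrite(f"pics/{n}5.png",cv2.resize(p["pixels"][140:340,220:460],None,fx=3,fy=3))
    for nm,c,zt,ro in [("beaker",(655,28),58,28),("thA",(425,-277),74,20),("dish",(656,28),30,39)]:
        try: a=rim(p,c,0,zt,ro); print(n,nm,np.round(a[0][0],1),round(a[0][1],2),a[1:])
        except Exception as e: print(n,nm,e)
E
```

```text
10.07 [ 420.  -273.2  187.8] w 85.7 x [ 0.0011 -0.0011 -1.    ] jaw [-0.036   0.9993 -0.0011] F [-0.3 -0.3  0.5] q [-0.72  0.27 -0.39  0.91 -0.   -0.76]
scene beaker [655.2  27.9] 1.15 (86, np.float64(57.5))
scene thA [ 425.9 -277.6] 1.76 (42, np.float64(73.0))
scene dish [655.4  25.9] 6.33 (159, np.float64(29.9))
top beaker [653.4  29.3] 0.75 (63, np.float64(57.9))
top thA [ 424.7 -275.4] 0.53 (9, np.float64(73.6))
top dish [654.7  28.3] 0.88 (117, np.float64(29.8))
```

View pics/scene5.png

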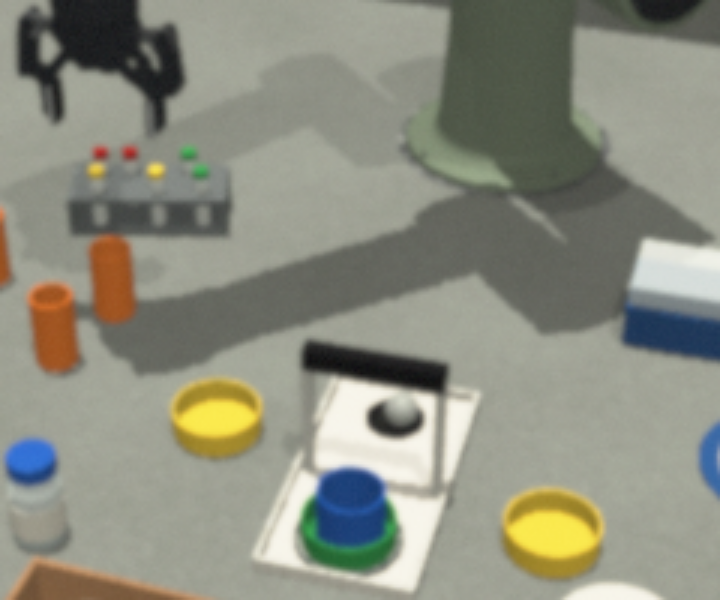

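View pics/top5.png

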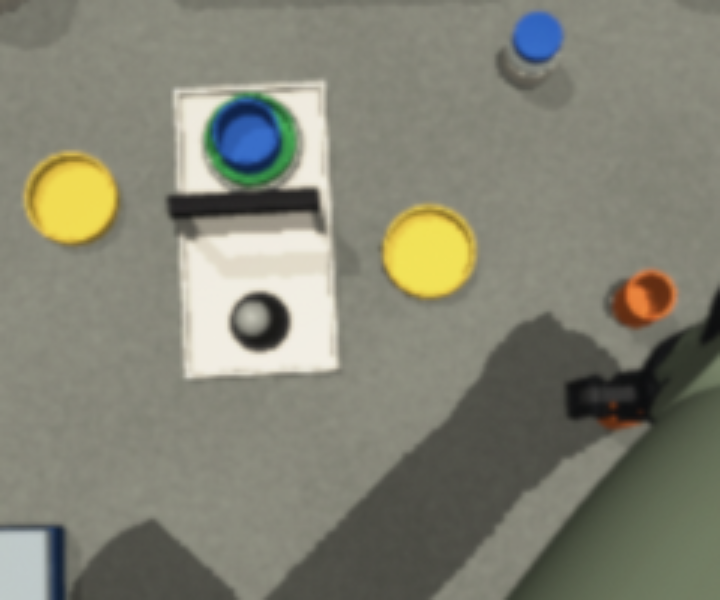

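The beaker is seated: its rim is at z≈58 mm, centred at (654.5, 28.5) in the dish. Next is the thimble.

Emit:
{"fn": "carry_out", "kwargs": {
  "series": [
    [[0.4,-0.3,-1],[0,0,0],0],
    [[0,0,-2],[0,0,0],0],
    [[0,0,-2],[0,0,0],0],
    [[0,0,-1],[0,0,0],0],
    [[0,0,0],[0,0,0],0],
    [[0,0,0],[0,0,0],0]
  ]
}}

```text
t: 10.67
ee_pos: [425.7, -273.9, 126.2]
tcp_rot: [-0.013, 0.707, 0.014, 0.707]
wrist_force: [0.2, -0.1, 0.1]
gripper_width: 85.1
```

```bash
python3 st.py; python3 - <<'E'
from m import *
p=vision.snapshot("scene"); 
cv2.imwrite("pics/s6.png",cv2.resize(p["pixels"][160:300,180:340],None,fx=4,fy=4))
E
```

```text
10.67 [ 425.7 -273.9  126.2] w 85.1 x [-9.e-04  1.e-03 -1.e+00] jaw [-0.0376  0.9993  0.0011] F [ 0.2 -0.1  0.1] q [-0.72  0.35 -0.46  0.77  0.   -0.76]
```

View pics/s6.png

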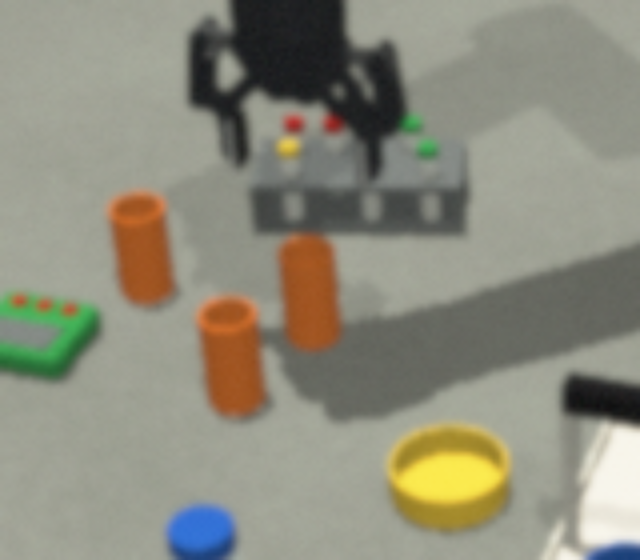

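The fingers straddle cup A (crop (308,290)), and the other two cups are clear of them.

Emit:
{"fn": "carry_out", "kwargs": {
  "series": [
    [[0,-0.3,-2],[0,0,0],0],
    [[0,0,-2],[0,0,0],0],
    [[0,0,-2],[0,0,0],0],
    [[0,0,-1.2],[0,0,0],0],
    [[0,0,-0.6],[0,0,0],0],
    [[0,0,0],[0,0,0],40],
    [[0,0,0],[0,0,0],80],
    [[0,0,0],[0,0,0],120],
    [[0,0,0],[0,0,0],160],
    [[0,0,0],[0,0,0],220]
  ],
  "newtons": 20
}}

```text
t: 11.55
ee_pos: [426.3, -278.6, 49.8]
tcp_rot: [-0.013, 0.706, 0.012, 0.708]
wrist_force: [-0.7, 0.7, 5.0]
gripper_width: 38.9
```

Emit:
{"fn": "carry_out", "kwargs": {
  "series": [
    [[0,0,0],[0,0,0],220],
    [[0,0,0],[0,0,0],220],
    [[0,0,0],[0,0,0],220],
    [[0,0,0],[0,0,0],220]
  ]
}}

```text
t: 11.88
ee_pos: [426.2, -278.5, 49.8]
tcp_rot: [-0.013, 0.706, 0.012, 0.708]
wrist_force: [-1.4, 0.7, 6.6]
gripper_width: 38.9
```

```bash
python3 st.py
```

```text
11.88 [ 426.2 -278.5   49.8] w 38.9 x [ 0.002  -0.0014 -1.    ] jaw [-0.0359  0.9994 -0.0015] F [-1.4  0.7  6.6] q [-0.72  0.45 -0.53  0.58  0.   -0.76]
```

Emit:
{"fn": "carry_out", "kwargs": {
  "series": [
    [[0,0,0.5],[0,0,0],220],
    [[0,0,1.5],[0,0,0],220],
    [[0,0,3],[0,0,0],220],
    [[0,0,3],[0,0,0],220],
    [[0,0,3],[0,0,0],220],
    [[0,0,3],[0,0,0],220],
    [[0.7,1,1.5],[0,0,0],220],
    [[1.4,2,0.5],[0,0,0],220],
    [[1.9,2.5,0],[0,0,0],220],
    [[1.9,2.5,0],[0,0,0],220]
  ]
}}

```text
t: 12.72
ee_pos: [485.0, -197.6, 209.9]
tcp_rot: [-0.012, 0.706, 0.012, 0.708]
wrist_force: [0.4, 0.4, -0.2]
gripper_width: 39.0
```

Emit:
{"fn": "carry_out", "kwargs": {
  "series": [
    [[2,2.7,0],[0,0,0],220],
    [[2,2.7,0],[0,0,0],220],
    [[2,2.7,0],[0,0,0],220],
    [[2,2.7,0],[0,0,0],220],
    [[2,2.7,0],[0,0,0],220],
    [[2,2.7,0],[0,0,0],220],
    [[2,2.7,0],[0,0,0],220],
    [[1.5,2,0],[0,0,0],220],
    [[1,1.5,0],[0,0,0],220],
    [[0,0,0],[0,0,0],220]
  ]
}}

```text
t: 13.55
ee_pos: [650.7, 29.4, 208.4]
tcp_rot: [-0.014, 0.707, 0.015, 0.707]
wrist_force: [-1.1, -0.3, 0.7]
gripper_width: 39.1
```

```bash
python3 st.py; python3 - <<'E'
from m import *
p=vision.snapshot("scene")
cv2.imwrite("pics/s7.png",cv2.resize(p["pixels"][180:360,240:440],None,fx=3,fy=3))
for m in models.masks_of(p,"thimble_mid"):
        c,_=cloud(p,m["pixels"]); print(m["score"],m["pixels"].sum(),np.percentile(c,[5,50,95],axis=0).round(0))
E
```

```text
13.55 [650.7  29.4 208.4] w 39.1 x [ 6.0e-04  1.1e-03 -1.0e+00] jaw [-0.04    0.9992  0.0011] F [-1.1 -0.3  0.7] q [-0.07  0.53  0.06  1.1   0.   -0.11]
0.88 534 [[633.  13. 167.]
 [664.  31. 206.]
 [669.  47. 230.]]
0.81 361 [[ 393. -435.    6.]
 [ 422. -411.   49.]
 [ 432. -398.   72.]]
0.77 401 [[ 493. -312.    8.]
 [ 522. -293.   51.]
 [ 531. -279.   73.]]
```

View pics/s7.png

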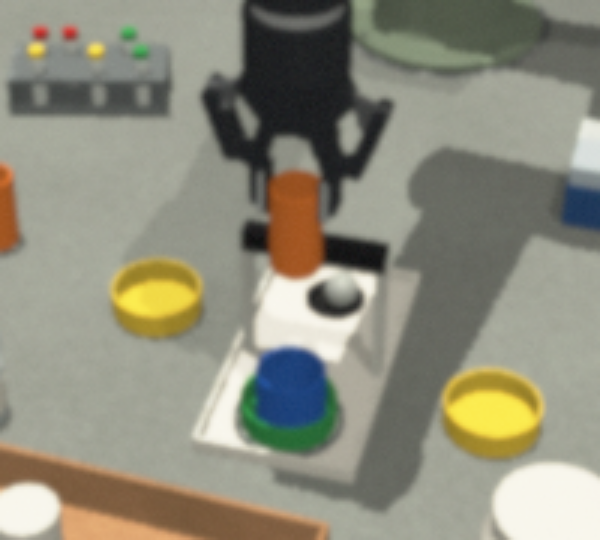

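The thimble is upright with its axis at about (651,30). I'll shift it +4 mm in x and bring it down to just above the beaker rim.

Emit:
{"fn": "carry_out", "kwargs": {
  "series": [
    [[0.4,-0.1,-1],[0,0,0],220],
    [[0,0,-2],[0,0,0],220],
    [[0,0,-2.5],[0,0,0],220],
    [[0,0,-2],[0,0,0],220],
    [[0,0,-1],[0,0,0],220],
    [[0,0,-0.4],[0,0,0],220],
    [[0,0,0],[0,0,0],220],
    [[0,0,0],[0,0,0],220]
  ]
}}

```text
t: 14.32
ee_pos: [653.9, 24.6, 120.4]
tcp_rot: [-0.013, 0.707, 0.012, 0.707]
wrist_force: [0.3, 0.1, -0.4]
gripper_width: 38.9
```

```bash
python3 st.py; python3 - <<'E'
from m import *
p=vision.snapshot("scene")
cv2.imwrite("pics/s8.png",cv2.resize(p["pixels"][240:340,290:390],None,fx=6,fy=6,interpolation=cv2.INTER_CUBIC))
for th in ["thimble_mid","beaker_mid"]:
    for m in models.masks_of(p,th)[:1]:
        c,_=cloud(p,m["pixels"]); print(m["score"],m["bbox"],m["pixels"].sum(),np.percentile(c,[5,50,95],axis=0).round(0))
E
```

```text
14.32 [653.9  24.6 120.4] w 38.9 x [ 1.1e-03 -1.0e-04 -1.0e+00] jaw [-3.530e-02  9.994e-01 -2.000e-04] F [ 0.3  0.1 -0.4] q [-0.08  0.6  -0.05  0.92 -0.   -0.11]
0.96 [334.3, 285.0, 15.0, 35.4] 516 [[635.  10.  79.]
 [667.  26. 120.]
 [673.  42. 143.]]
0.87 [337.1, 311.0, 24.5, 26.7] 485 [[629.   3.  17.]
 [669.  30.  37.]
 [682.  54.  58.]]
```

View pics/s8.png

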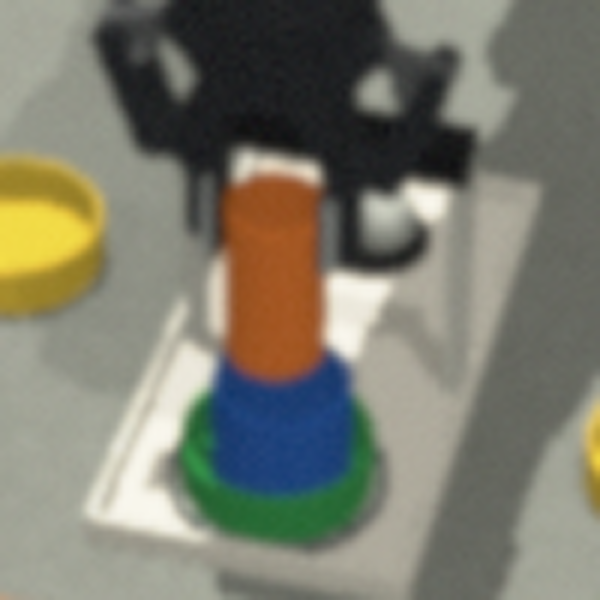

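Emit:
{"fn": "carry_out", "kwargs": {
  "series": [
    [[0.1,0.4,0],[0,0,0],220],
    [[0,0,0],[0,0,0],220],
    [[0,0,-0.3],[0,0,0],220],
    [[0,0,0],[0,0,0],220],
    [[0,0,0],[0,0,0],220]
  ]
}}

```text
t: 14.88
ee_pos: [654.1, 29.2, 116.3]
tcp_rot: [-0.013, 0.707, 0.013, 0.707]
wrist_force: [-1.0, 0.5, -0.3]
gripper_width: 38.8
```

```bash
python3 st.py; python3 - <<'E'
from m import *
p=vision.snapshot("scene")
cv2.imwrite("pics/s9.png",cv2.resize(p["pixels"][240:340,290:390],None,fx=6,fy=6,interpolation=cv2.INTER_CUBIC))
for th in ["thimble_mid","beaker_mid"]:
    for m in models.masks_of(p,th)[:1]:
        M=m["pixels"]; print(th,[(r,np.where(M[r])[0][[0,-1]].mean()) for r in range(265,330,4) if M[r].any()])
        c,_=cloud(p,m["pixels"]); print(m["score"],m["bbox"],m["pixels"].sum(),np.percentile(c,[5,50,95],axis=0).round(0))
E
```

```text
14.88 [654.1  29.2 116.3] w 38.8 x [-6.e-04 -0.e+00 -1.e+00] jaw [-0.0361  0.9993 -0.    ] F [-1.   0.5 -0.3] q [-0.07  0.61 -0.05  0.92 -0.   -0.1 ]
thimble_mid [(273, np.float64(337.0)), (277, np.float64(336.5)), (281, np.float64(336.5)), (285, np.float64(336.5)), (289, np.float64(337.5)), (293, np.float64(337.5)), (297, np.float64(337.0)), (301, np.float64(337.5))]
0.82 [336.0, 284.6, 13.0, 33.8] 529 [[635.  11.  77.]
 [666.  30. 116.]
 [673.  46. 140.]]
beaker_mid [(301, np.float64(327.5)), (305, np.float64(336.5)), (309, np.float64(336.5)), (313, np.float64(336.5)), (317, np.float64(336.0)), (321, np.float64(335.5))]
0.66 [337.9, 310.5, 25.1, 25.2] 433 [[629.   3.  18.]
 [671.  29.  37.]
 [682.  54.  58.]]
```

View pics/s9.png

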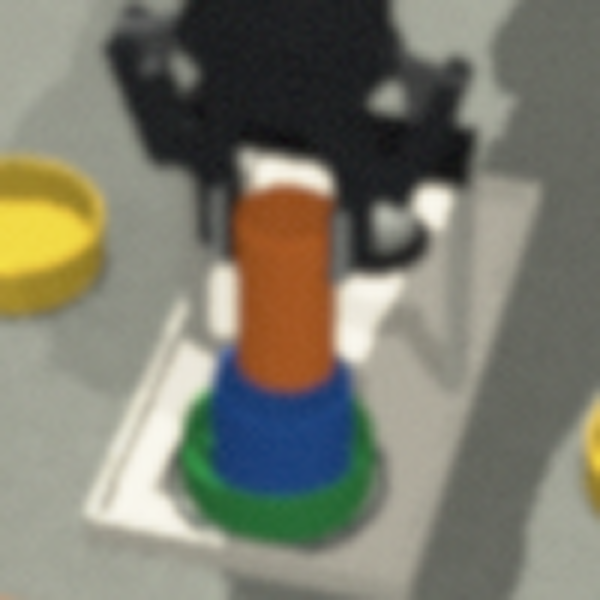

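Thimble and beaker axes agree (columns about 337 and 336.5), so I'll lower it slowly.

Emit:
{"fn": "carry_out", "kwargs": {
  "series": [
    [[0.05,0,-0.6],[0,0,0],220],
    [[0,0,-0.8],[0,0,0],220],
    [[0,0,-0.6],[0,0,0],220],
    [[0,0,-0.5],[0,0,0],220],
    [[0,0,0],[0,0,0],220]
  ]
}}

```text
t: 15.45
ee_pos: [653.6, 29.1, 89.6]
tcp_rot: [-0.013, 0.708, 0.013, 0.706]
wrist_force: [-0.3, -0.0, -0.1]
gripper_width: 38.9
```

Emit:
{"fn": "carry_out", "kwargs": {
  "series": [
    [[0,0,-0.8],[0,0,0],220],
    [[0,0,-0.8],[0,0,0],220],
    [[0,0,-0.5],[0,0,0],220],
    [[0,0,-0.2],[0,0,0],220],
    [[0,0,0],[0,0,0],220],
    [[0,0,0],[0,0,0],220]
  ]
}}

```text
t: 15.95
ee_pos: [654.8, 29.1, 68.5]
tcp_rot: [-0.013, 0.707, 0.013, 0.707]
wrist_force: [-0.5, -0.2, -0.4]
gripper_width: 39.1
```

Emit:
{"fn": "carry_out", "kwargs": {
  "series": [
    [[0,0,-0.3],[0,0,0],220],
    [[0,0,-0.2],[0,0,0],220],
    [[0,0,-0.1],[0,0,0],220],
    [[0,0,0],[0,0,0],220]
  ]
}}

```text
t: 16.28
ee_pos: [654.7, 29.1, 62.4]
tcp_rot: [-0.013, 0.707, 0.013, 0.707]
wrist_force: [-0.9, 0.3, 0.2]
gripper_width: 39.2
```

Emit:
{"fn": "carry_out", "kwargs": {
  "series": [
    [[0,0,-0.1],[0,0,0],220],
    [[0,0,-0.1],[0,0,0],220],
    [[0,0,0],[0,0,0],220]
  ]
}}

```text
t: 16.53
ee_pos: [655.3, 29.2, 61.9]
tcp_rot: [-0.013, 0.707, 0.013, 0.707]
wrist_force: [-2.8, 0.4, 7.6]
gripper_width: 39.1
```

Emit:
{"fn": "carry_out", "kwargs": {
  "series": [
    [[0,0,0],[0,0,0],120],
    [[0,0,0],[0,0,0],60],
    [[0,0,0],[0,0,0],0],
    [[0,0,0],[0,0,0],0],
    [[0,0,0],[0,0,0],0],
    [[0,0,1],[0,0,0],0],
    [[0,0,2],[0,0,0],0],
    [[0,0,3],[0,0,0],0],
    [[0,0,4],[0,0,0],0],
    [[0,0,4],[0,0,0],0]
  ]
}}

```text
t: 17.37
ee_pos: [654.0, 29.1, 201.9]
tcp_rot: [-0.013, 0.708, 0.013, 0.706]
wrist_force: [0.4, -1.0, 0.6]
gripper_width: 85.4
```

Emit:
{"fn": "carry_out", "kwargs": {
  "series": [
    [[0,0,1],[0,0,-7],0],
    [[-0.7,0,0],[0,0,-7],0],
    [[-0.7,0,0],[0,0,-7],0],
    [[-0.7,0,0],[0,0,-7],0],
    [[-0.8,0,0],[0,0,-7],0],
    [[-0.8,0,0],[0,0,-7],0],
    [[-0.8,0,0],[0,0,-7],0],
    [[-0.8,0,0],[0,0,-7],0],
    [[-0.8,0,0],[0,0,-7],0],
    [[-0.7,-0.1,0],[0,0,-7],0]
  ]
}}

```text
t: 18.2
ee_pos: [586.4, 28.2, 211.4]
tcp_rot: [0.397, 0.585, -0.397, 0.585]
wrist_force: [-0.8, -0.4, 0.4]
gripper_width: 85.2
```

Emit:
{"fn": "carry_out", "kwargs": {
  "series": [
    [[-0.4,-0.2,0],[0,0,-7],0],
    [[0,0,0],[0,0,-7],0],
    [[0,0,0],[0,0,-3],0],
    [[0,0,0],[0,0,0],0],
    [[0,0,0],[0,0,0],0],
    [[0,0,0],[0,0,0],0]
  ]
}}

```text
t: 18.7
ee_pos: [583.0, 26.1, 210.9]
tcp_rot: [0.477, 0.522, -0.477, 0.522]
wrist_force: [0.6, -0.1, 0.3]
gripper_width: 85.6
```

```bash
python3 st.py; python3 - <<'E'
from m import *
p=vision.snapshot("scene")
cv2.imwrite("pics/s10.png",cv2.resize(p["pixels"][200:340,270:430],None,fx=4,fy=4,interpolation=cv2.INTER_CUBIC))
for nm,c,zt,ro in [("thA",(655,28),86,20),("beaker",(655,28),58,28),("dish",(656,28),30,39)]:
    a=rim(p,c,0,zt,ro); print(nm,np.round(a[0][0],1),round(a[0][1],2),a[1:])
P,uv=cloud(p); s=(abs(P[:,0]-655)<25)&(abs(P[:,1]-28)<30)&(P[:,2]<110);print(np.percentile(P[s][:,2],[90,98,99.5]))
E
```

```text
18.7 [583.   26.1 210.9] w 85.6 x [ 4.e-04  0.e+00 -1.e+00] jaw [9.96e-01 8.95e-02 4.00e-04] F [ 0.6 -0.1  0.3] q [-0.08  0.4  -0.13  1.03  0.    1.4 ]
thA [654.7  28.5] 1.25 (59, np.float64(85.2))
beaker [652.7  27. ] 3.45 (105, np.float64(57.6))
dish [652.5  24.9] 3.19 (124, np.float64(29.7))
[81.96460409 86.67762905 87.82153169]
```

View pics/s10.png

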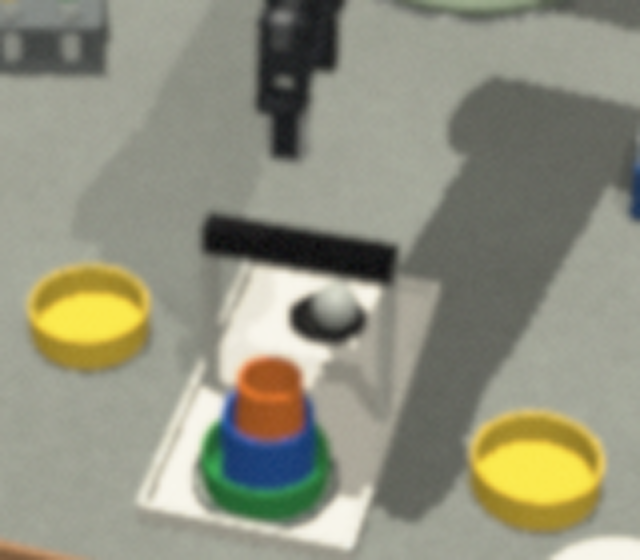

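The cups are nested: the thimble rim is at z≈86 mm, centred at (654.7, 28.5). I'll re-check the bar before gripping it.

```bash
python3 - <<'E'
from m import *
for n in ["scene","top"]:
    p=vision.snapshot(n)
    P,uv=cloud(p)
    s=(abs(P[:,0]-580)<40)&(abs(P[:,1]-28)<90)&(abs(P[:,2]-132)<5)
    Q=P[s]; r=cv2.minAreaRect(Q[:,:2].astype(np.float32)); print("bar",r,Q.mean(0),len(Q))
    s=(abs(P[:,0]-580)<160)&(abs(P[:,1]-28)<90)&(P[:,2]>9)&(P[:,2]<17)
    Q=P[s]; r=cv2.minAreaRect(Q[:,:2].astype(np.float32)); print("tray",r,len(Q))
    s=(np.hypot(P[:,0]-500,P[:,1]-22)<30)&(P[:,2]>27)&(P[:,2]<40); print("ball top",P[s].mean(0),s.sum())
E
```

```text
bar ((580.8157348632812, 23.159648895263672), (23.30177116394043, 118.32416534423828), 1.6583255529403687) [583.26026719  23.78270563 132.4516646 ] 304
tray ((581.74267578125, 23.236202239990234), (251.6870880126953, 130.87474060058594), 2.0343728065490723) 540
ball top [505.73884166  27.05567366  30.70622109] 42
bar ((581.2947998046875, -6.878086090087891), (16.57331657409668, 53.34495162963867), 2.4116718769073486) [580.81409889  -6.33975142 133.1117301 ] 158
tray ((580.7577514648438, 16.633506774902344), (250.76441955566406, 112.31627655029297), 2.1771953105926514) 362
ball top [501.33557187  27.67253445  30.90607172] 70
```

Emit:
{"fn": "carry_out", "kwargs": {
  "series": [
    [[-0.25,-0.2,-1],[0,0,-3],0],
    [[0,0,-2],[0,0,0],0],
    [[0,0,-2],[0,0,0],0],
    [[0,0,-2],[0,0,0],0],
    [[0,0,-2],[0,0,0],0],
    [[0,0,-1],[0,0,0],0],
    [[0,0,-0.5],[0,0,0],0],
    [[0,0,0],[0,0,0],0],
    [[0,0,0],[0,0,0],0]
  ]
}}

```text
t: 19.6
ee_pos: [580.9, 24.1, 106.2]
tcp_rot: [0.491, 0.509, -0.491, 0.509]
wrist_force: [0.0, 0.1, -0.1]
gripper_width: 85.6
```

```bash
python3 st.py; python3 - <<'E'
from m import *
p=vision.snapshot("scene")
cv2.imwrite("pics/s11.png",cv2.resize(p["pixels"][200:340,270:430],None,fx=4,fy=4,interpolation=cv2.INTER_CUBIC))
E
```

```text
19.6 [580.9  24.1 106.2] w 85.6 x [ 7.e-04 -1.e-04 -1.e+00] jaw [9.993e-01 3.610e-02 7.000e-04] F [ 0.   0.1 -0.1] q [-0.09  0.49 -0.28  0.8  -0.    1.45]
```

View pics/s11.png

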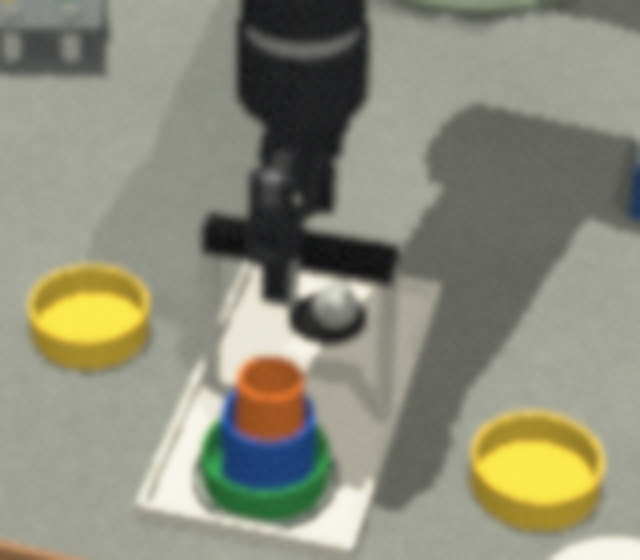

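The open fingers stand either side of the bar (crop (270,240)). I'll close gently.

Emit:
{"fn": "carry_out", "kwargs": {
  "series": [
    [[0,0,0],[0,0,0],30],
    [[0,0,0],[0,0,0],60],
    [[0,0,0],[0,0,0],90],
    [[0,0,0],[0,0,0],120],
    [[0,0,0],[0,0,0],150],
    [[0,0,0],[0,0,0],170],
    [[0,0,0],[0,0,0],185],
    [[0,0,0],[0,0,0],195],
    [[0,0,0],[0,0,0],205],
    [[0,0,0],[0,0,0],215]
  ],
  "newtons": 20
}}

```text
t: 20.48
ee_pos: [579.7, 24.1, 105.5]
tcp_rot: [0.491, 0.509, -0.491, 0.509]
wrist_force: [-1.8, -0.3, 1.4]
gripper_width: 15.9
```

Emit:
{"fn": "carry_out", "kwargs": {
  "series": [
    [[0,0,0],[0,0,0],230],
    [[0,0,0],[0,0,0],255],
    [[0,0,0],[0,0,0],255]
  ],
  "newtons": 40
}}

```text
t: 20.73
ee_pos: [579.8, 24.1, 105.6]
tcp_rot: [0.491, 0.509, -0.491, 0.509]
wrist_force: [-4.0, -0.0, 4.0]
gripper_width: 15.5
```

Emit:
{"fn": "carry_out", "kwargs": {
  "series": [
    [[0,0,0],[0,0,0],255],
    [[0,0,0],[0,0,0],255],
    [[0,0,0],[0,0,0],255]
  ],
  "newtons": 90
}}

```text
t: 20.98
ee_pos: [580.2, 24.1, 105.7]
tcp_rot: [0.491, 0.509, -0.491, 0.509]
wrist_force: [-4.1, -0.9, 4.9]
gripper_width: 14.5
```

```bash
python3 st.py; python3 - <<'E'
from m import *
p=vision.snapshot("scene")
cv2.imwrite("pics/s12.png",cv2.resize(p["pixels"][200:340,270:430],None,fx=4,fy=4,interpolation=cv2.INTER_CUBIC))
P,uv=cloud(p);s=(np.hypot(P[:,0]-500,P[:,1]-22)<30)&(P[:,2]>27)&(P[:,2]<40); print("ball top",P[s].mean(0),s.sum())
E
```

```text
20.98 [580.2  24.1 105.7] w 14.5 x [-3.e-04 -1.e-04 -1.e+00] jaw [ 9.994e-01  3.600e-02 -3.000e-04] F [-4.1 -0.9  4.9] q [-0.09  0.49 -0.28  0.8  -0.    1.45]
ball top [506.68013201  26.96976904  30.30569399] 50
```

View pics/s12.png

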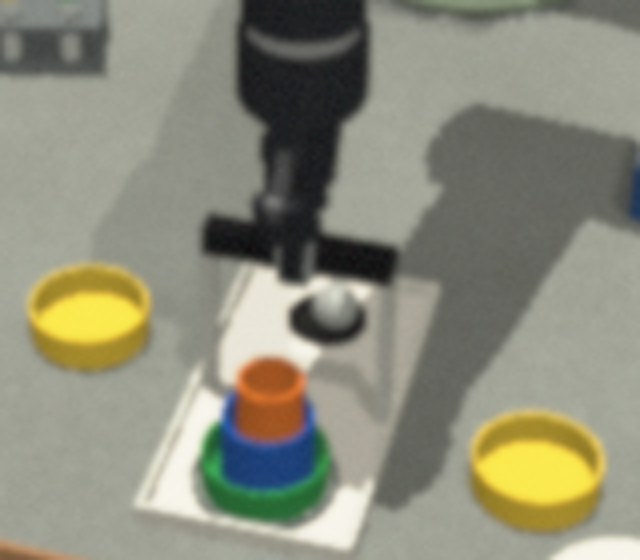

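Emit:
{"fn": "carry_out", "kwargs": {
  "series": [
    [[0,0,0.1],[0,0,0],255],
    [[0,0,0.2],[0,0,0],255],
    [[0,0,0.3],[0,0,0],255],
    [[0,0,0.5],[0,0,0],255],
    [[0,0,0.5],[0,0,0],255],
    [[0,0,0.4],[0,0,0],255],
    [[0,0,0.2],[0,0,0],255],
    [[0,0,0],[0,0,0],255],
    [[0,0,0],[0,0,0],255]
  ]
}}

```text
t: 21.78
ee_pos: [580.5, 24.1, 127.8]
tcp_rot: [0.491, 0.509, -0.491, 0.509]
wrist_force: [0.2, -0.1, -5.9]
gripper_width: 14.7
```

```bash
python3 st.py; cat > tray.py <<'E'
from m import *
import sys
p=vision.snapshot("scene"); s=readout.observe(); c=s["ee_pos"]
P,uv=cloud(p)
h=c[2]-105.7
m=None
# tray floor plane: points of white color near expected
img=p["pixels"].astype(int)
col=img[uv[:,1],uv[:,0]]
w=(col.min(1)>150)&(np.ptp(col,axis=1)<40)&(np.hypot(P[:,0]-c[0],P[:,1]-c[1])<145)&(abs(P[:,2]-h-5)<20)
A=np.c_[P[w][:,:2]-c[:2],np.ones(w.sum())]
z=P[w][:,2]
for _ in range(4):
    q=np.linalg.lstsq(A,z,rcond=None)[0]; k=abs(A@q-z)<4; A,z=A[k],z[k]
print("floor slope deg",np.degrees(q[:2]).round(2),"h",round(q[2],1),"n",len(z),"exp",round(h+4,1))
b=c-np.array([0,0,105.7])
e=np.array([np.cos(.037),np.sin(.037)])
bc=b[:2]-80*e
s2=(np.hypot(P[:,0]-bc[0],P[:,1]-bc[1])<30)&(P[:,2]>h+26)&(P[:,2]<h+42);print("ball rel pocket (top pts)",(P[s2].mean(0)[:2]-bc).round(1),s2.sum())
K=p["camera_matrix"];cc=np.array(p["R"])@(b+[0,0,60])+np.array(p["t"]);u=int(K[0,0]*cc[0]/cc[2]+K[0,2]);v=int(K[1,1]*cc[1]/cc[2]+K[1,2])
u=min(max(u,80),560);v=min(max(v,70),410)
cv2.imwrite(sys.argv[1],cv2.resize(p["pixels"][v-70:v+70,u-80:u+80],None,fx=4,fy=4,interpolation=cv2.INTER_CUBIC));print(u,v)
E
python3 tray.py pics/s13.png
```

```text
21.78 [580.5  24.1 127.8] w 14.7 x [ 5.e-04 -1.e-04 -1.e+00] jaw [9.994e-01 3.600e-02 5.000e-04] F [ 0.2 -0.1 -5.9] q [-0.09  0.47 -0.26  0.84 -0.    1.45]
floor slope deg [ 0.73 -0.56] h 26.1 n 1023 exp 25.8
ball rel pocket (top pts) [6.8 5.9] 54
344 275
```

View pics/s13.png

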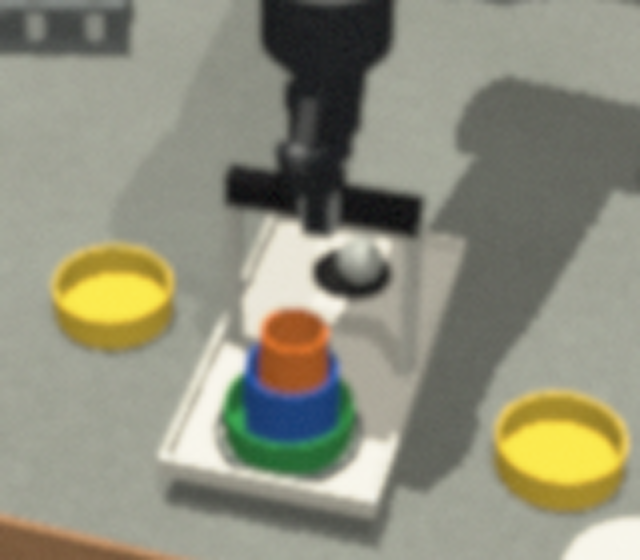

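The tray is level and held (6 N extra load) and the ball is in its pocket. I'll lift the rest of the way.

Emit:
{"fn": "carry_out", "kwargs": {
  "series": [
    [[0,0,0.3],[0,0,0],255],
    [[0,0,0.6],[0,0,0],255],
    [[0,0,0.9],[0,0,0],255],
    [[0,0,1.2],[0,0,0],255],
    [[0,0,1.5],[0,0,0],255],
    [[0,0,1.5],[0,0,0],255],
    [[0,0,1.5],[0,0,0],255],
    [[0,0,1.5],[0,0,0],255],
    [[0,0,1.3],[0,0,0],255],
    [[0,0,1.0],[0,0,0],255]
  ]
}}

```text
t: 22.67
ee_pos: [580.9, 24.1, 242.9]
tcp_rot: [0.491, 0.508, -0.49, 0.51]
wrist_force: [0.9, 0.7, -5.6]
gripper_width: 14.5
```

Emit:
{"fn": "carry_out", "kwargs": {
  "series": [
    [[0,0,0.8],[0,0,0],255],
    [[0,0,0.5],[0,0,0],255],
    [[0,0,0.3],[0,0,0],255],
    [[0,0,0.1],[0,0,0],255],
    [[0,0,0],[0,0,0],255],
    [[0,0,0],[0,0,0],255]
  ]
}}

```text
t: 23.17
ee_pos: [580.0, 24.1, 256.9]
tcp_rot: [0.491, 0.509, -0.491, 0.509]
wrist_force: [0.4, 0.8, -5.6]
gripper_width: 14.7
```

```bash
python3 st.py;python3 tray.py pics/s14.png
```

```text
23.17 [580.   24.1 256.9] w 14.7 x [-1.2e-03  1.0e-04 -1.0e+00] jaw [ 0.9994  0.0359 -0.0012] F [ 0.4  0.8 -5.6] q [-0.09  0.37 -0.06  1.14  0.    1.45]
floor slope deg [ 0.49 -0.63] h 155.5 n 976 exp 155.1
ball rel pocket (top pts) [7.2 5.7] 57
345 231
```

View pics/s14.png

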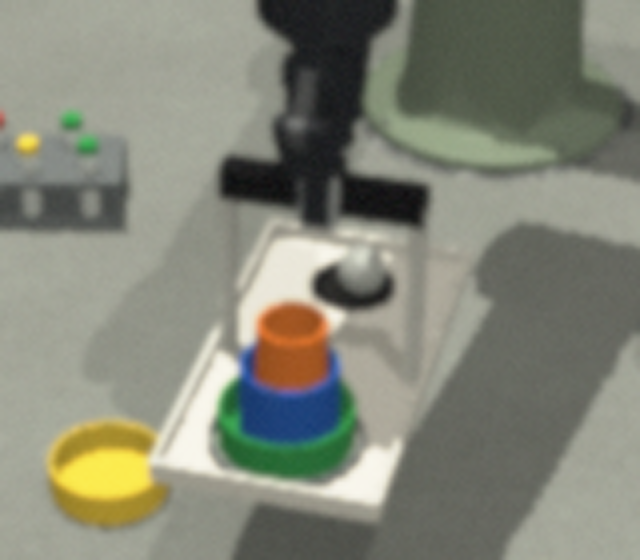

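Still level at about 151 mm, ball in its pocket. Now the gentle traverse to the mat.

Emit:
{"fn": "carry_out", "kwargs": {
  "series": [
    [[-0.04,0.09,0],[0,0,0],255],
    [[-0.07,0.19,0],[0,0,0],255],
    [[-0.11,0.28,0],[0,0,0],255],
    [[-0.14,0.37,0],[0,0,0],255],
    [[-0.18,0.47,0],[0,0,0],255],
    [[-0.21,0.56,0],[0,0,0],255],
    [[-0.25,0.65,0],[0,0,0],255],
    [[-0.29,0.75,0],[0,0,0],255],
    [[-0.32,0.84,0],[0,0,0],255],
    [[-0.36,0.93,0],[0,0,0],255]
  ]
}}

```text
t: 24.05
ee_pos: [560.3, 76.3, 257.6]
tcp_rot: [0.491, 0.509, -0.491, 0.509]
wrist_force: [-0.6, 0.5, -5.2]
gripper_width: 14.3
```

Emit:
{"fn": "carry_out", "kwargs": {
  "series": [
    [[-0.39,1.03,0],[0,0,0],255],
    [[-0.43,1.12,0],[0,0,0],255],
    [[-0.43,1.12,0],[0,0,0],255],
    [[-0.43,1.12,0],[0,0,0],255],
    [[-0.43,1.12,0],[0,0,0],255],
    [[-0.43,1.12,0],[0,0,0],255],
    [[-0.43,1.12,0],[0,0,0],255],
    [[-0.43,1.12,0],[0,0,0],255],
    [[-0.43,1.12,0],[0,0,0],255],
    [[-0.43,1.12,0],[0,0,0],255]
  ]
}}

```text
t: 24.88
ee_pos: [517.6, 187.6, 257.6]
tcp_rot: [0.491, 0.509, -0.491, 0.509]
wrist_force: [0.7, -0.2, -5.9]
gripper_width: 14.7
```

```bash
python3 st.py;python3 tray.py pics/s15.png
```

```text
24.88 [517.6 187.6 257.6] w 14.7 x [ 0.  0. -1.] jaw [0.9994 0.036  0.    ] F [ 0.7 -0.2 -5.9] q [ 0.21  0.31 -0.15  1.11 -0.    1.75]
floor slope deg [ 0.58 -0.17] h 155.9 n 915 exp 155.9
ball rel pocket (top pts) [7.8 2.2] 52
422 229
```

View pics/s15.png

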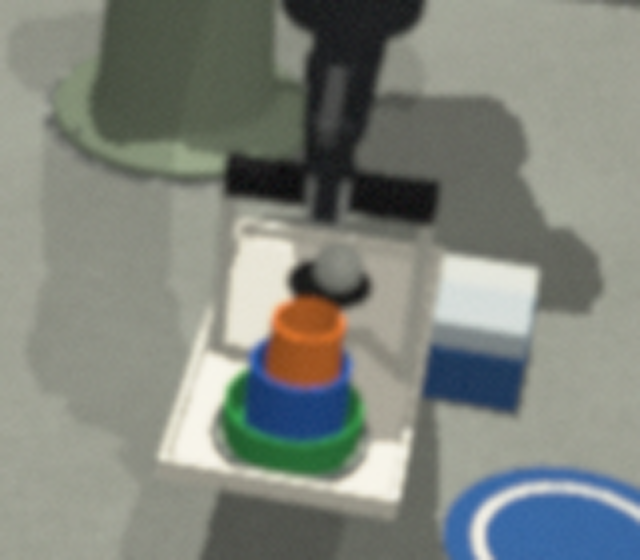

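Emit:
{"fn": "carry_out", "kwargs": {
  "series": [
    [[0,0,0],[0,0,0],255],
    [[0,0,0],[0,0,0],255],
    [[0,0,0],[0,0,0],255],
    [[0,0,0],[0,0,0],255],
    [[0,0,0],[0,0,0],255],
    [[0,0,0],[0,0,0],255]
  ]
}}

```text
t: 25.43
ee_pos: [518.3, 186.1, 257.6]
tcp_rot: [0.491, 0.509, -0.491, 0.509]
wrist_force: [-0.1, -0.1, -6.4]
gripper_width: 14.6
```

```bash
python3 st.py;python3 tray.py pics/s16.png
```

```text
25.43 [518.3 186.1 257.6] w 14.6 x [ 0.e+00 -1.e-04 -1.e+00] jaw [0.9994 0.0351 0.    ] F [-0.1 -0.1 -6.4] q [ 0.21  0.31 -0.15  1.11 -0.    1.75]
floor slope deg [ 0.59 -0.19] h 155.8 n 905 exp 155.9
ball rel pocket (top pts) [2.1 7.4] 48
421 229
```

View pics/s16.png

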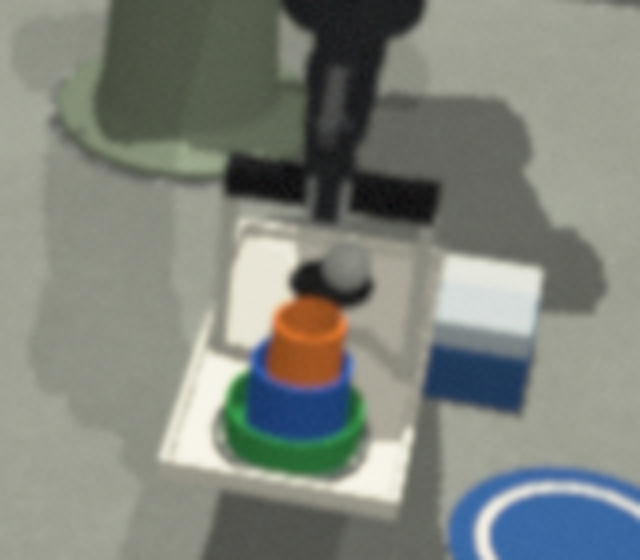

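The arm had stopped for the camera, and the ball stayed inside the pocket rim. I'll do the rest in one smooth, unbroken motion.

Emit:
{"fn": "carry_out", "kwargs": {
  "series": [
    [[-0.04,0.09,0],[0,0,0],255],
    [[-0.07,0.19,0],[0,0,0],255],
    [[-0.11,0.28,0],[0,0,0],255],
    [[-0.14,0.37,0],[0,0,0],255],
    [[-0.18,0.47,0],[0,0,0],255],
    [[-0.21,0.56,0],[0,0,0],255],
    [[-0.25,0.65,0],[0,0,0],255],
    [[-0.29,0.75,0],[0,0,0],255],
    [[-0.32,0.84,0],[0,0,0],255],
    [[-0.36,0.93,0],[0,0,0],255]
  ]
}}

```text
t: 26.32
ee_pos: [497.9, 238.7, 257.5]
tcp_rot: [0.491, 0.509, -0.491, 0.509]
wrist_force: [-0.9, 0.8, -5.6]
gripper_width: 14.7
```

Emit:
{"fn": "carry_out", "kwargs": {
  "series": [
    [[-0.36,0.93,0],[0,0,0],255],
    [[-0.36,0.93,0],[0,0,0],255],
    [[-0.36,0.93,0],[0,0,0],255],
    [[-0.36,0.93,0],[0,0,0],255],
    [[-0.36,0.93,0],[0,0,0],255],
    [[-0.36,0.93,0],[0,0,0],255],
    [[-0.36,0.93,0],[0,0,0],255],
    [[-0.36,0.93,0],[0,0,0],255],
    [[-0.32,0.84,0],[0,0,0],255],
    [[-0.29,0.75,0],[0,0,0],255]
  ]
}}

```text
t: 27.15
ee_pos: [463.1, 329.1, 257.6]
tcp_rot: [0.491, 0.509, -0.491, 0.509]
wrist_force: [-0.2, 0.7, -5.6]
gripper_width: 14.9
```

Emit:
{"fn": "carry_out", "kwargs": {
  "series": [
    [[-0.25,0.65,0],[0,0,0],255],
    [[-0.21,0.56,0],[0,0,0],255],
    [[-0.18,0.47,0],[0,0,0],255],
    [[-0.14,0.37,0],[0,0,0],255],
    [[-0.11,0.28,0],[0,0,0],255],
    [[-0.07,0.19,0],[0,0,0],255],
    [[-0.06,0.15,0],[0,0,0],255],
    [[-0.05,0.12,0],[0,0,0],255],
    [[-0.02,0.05,0],[0,0,0],255],
    [[0,0,0],[0,0,0],255]
  ]
}}

```text
t: 27.98
ee_pos: [452.6, 356.4, 257.6]
tcp_rot: [0.491, 0.509, -0.491, 0.509]
wrist_force: [-1.0, -0.1, -6.3]
gripper_width: 14.4
```

Emit:
{"fn": "carry_out", "kwargs": {
  "series": [
    [[0,0,0],[0,0,0],255],
    [[0,0,0],[0,0,0],255],
    [[0,0,0],[0,0,0],255],
    [[0,0,0],[0,0,0],255],
    [[0,0,0],[0,0,0],255],
    [[0,0,0],[0,0,0],255]
  ]
}}

```text
t: 28.48
ee_pos: [452.6, 356.4, 257.5]
tcp_rot: [0.491, 0.509, -0.491, 0.509]
wrist_force: [1.6, -0.9, -5.5]
gripper_width: 14.3
```

```bash
python3 st.py;python3 tray.py pics/s17.png; python3 - <<'E'
from m import *
p=vision.snapshot("top"); cv2.imwrite("pics/t17.png",p["pixels"])
P,uv=cloud(p); c=readout.observe()["ee_pos"]; h=c[2]-105.7
for n in ["scene","top"]:
    p=vision.snapshot(n)
    for nm,zt,ro in [("th",86,20),("beaker",58,28),("dish",30,39)]:
        try: a=rim(p,(c[0]+75,c[1]+3),0,h+zt,ro); print(n,nm,np.round(a[0][0]-c[:2],1),round(a[0][1],2),a[1:])
        except Exception as e: print(e)
    for th in ["timer","vial","tipbox","mat"]:
        for m in models.masks_of(p,th)[:1]:
            q,_=cloud(p,m["pixels"]); print(th,round(m["score"],2),np.median(q,0).round(0))
E
```

```text
28.48 [452.6 356.4 257.5] w 14.3 x [-0. -0. -1.] jaw [ 0.9994  0.0359 -0.    ] F [ 1.6 -0.9 -5.5] q [ 0.54  0.36 -0.08  1.14 -0.    2.07]
floor slope deg [0.64 0.21] h 156.2 n 671 exp 155.9
ball rel pocket (top pts) [3.4 6.4] 51
500 226
scene th [76.4  4.3] 0.95 (68, np.float64(237.1))
scene beaker [71.3  2.5] 3.23 (115, np.float64(209.3))
scene dish [71.9  1.6] 5.06 (159, np.float64(181.5))
timer 0.69 [ 512. -456.   20.]
vial 0.93 [ 736. -205.   55.]
tipbox 0.65 [324. 237.  60.]
mat 0.65 [459. 357.   1.]
top th [74.8  6. ] 0.82 (82, np.float64(237.6))
top beaker [74.5  5.2] 1.27 (109, np.float64(209.5))
top dish [75.9  3.9] 1.27 (153, np.float64(181.6))
vial 0.92 [ 714. -208.   81.]
tipbox 0.73 [528. 339. 170.]
mat 0.81 [453. 315.   1.]
```

View pics/s17.png

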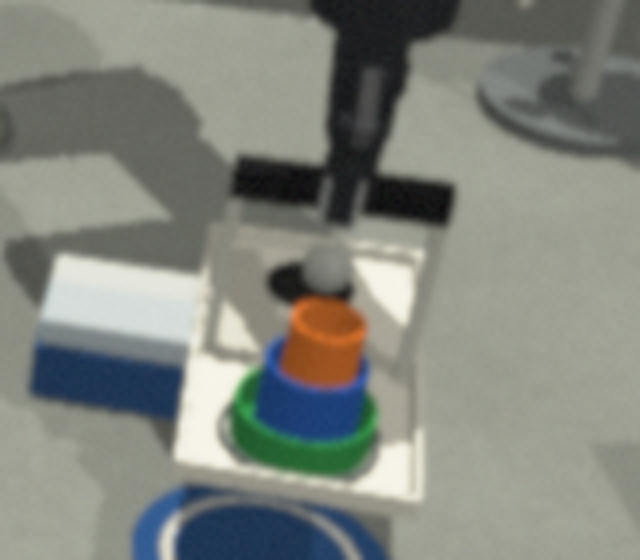

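View pics/t17.png

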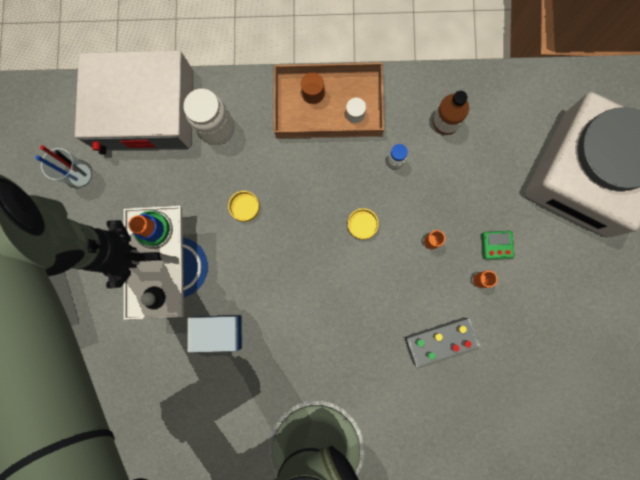

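```bash
python3 st.py;python3 tray.py pics/s18.png; python3 tray.py pics/s19.png; python3 -c "
from station import bot
print(bot.sign_off())"
```

```text
29.08 [452.6 356.5 257.5] w 14.9 x [-0. -0. -1.] jaw [ 0.9994  0.0359 -0.    ] F [ 1.  -1.3 -6. ] q [ 0.54  0.36 -0.08  1.14  0.    2.07]
floor slope deg [0.69 0.28] h 156.1 n 658 exp 155.9
ball rel pocket (top pts) [2.6 6.2] 54
500 226
floor slope deg [0.59 0.22] h 156.1 n 661 exp 155.9
ball rel pocket (top pts) [3. 6.] 52
500 226
the job is handed in; nothing more can be done
None
```

I packed the kit, carried the tray to the mat and handed the job in at about 29 s of the 72 s allowed. The system gives no verdict, so everything below is from my own measurements.

- **Nesting:** I set the beaker in the green dish, then the orange cup nearest the base in the beaker. I released both while the tray was still on the bench.
- **Final tray pose:** the gripper holds the bar at (452.6, 356.5) mm, and I measured the mat centre at about (453, 356.5). The tray's underside is about 152 mm above the bench, with a measured floor slope of about 0.6°.
- **Ball:** it sits about 7 mm from the pocket's middle and was steady over the last looks.
- **Cups:** the dish, beaker and orange cup rims are 30, 58 and 86 mm above the tray's underside, as they should be when seated.
- **Bystanders:** the scene camera shows the timer and jar within 1–2 mm of where they started. The tip box reading differs by up to 10 mm, but the tray partly hides it there, and nothing touched it.

**Checks that disagreed:**
- The top-view network reported the tip box at a false place, on the raised tray, and the mat 43 mm off in y because the tray half hid it. I kept the mat position measured before the carry.
- Some circle fits of the hidden beaker and dish rims were several mm off. I relied on the clear ones.
- I paused once mid-carry to take a picture, which stopped the arm suddenly. The ball rolled a few millimetres but stayed inside its rim.

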